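# Stroke-test the spring pins of a holding jig

## Robot

A 6-joint arm with a two-finger parallel gripper is mounted at the origin on the work surface; the furniture and walls round the work are solid. World frame = base frame: x ahead of the robot, y to its left, z up, the work surface at z = 0. Lengths are in m, angles in rad, forces in N, time in s.
With the tool pointing down it reaches from about 0.425 to 0.925 m from the base axis. Payload 12.5 kg.
Tool frame: the origin (TCP) lies between the finger pads, 19 mm behind the fingertips; this is the grasp point; z points along the fingers, y is the line along which they close (so a half turn about z gives the same grasp; the last joint's range is limited). The gripper opens to 85 mm and grips with 20 to 120 N. Pads are 22 mm wide; open, the fingers measure 114 mm over their backs; the gripper's body (76 mm by 85 mm) begins 54 mm behind the grasp point. The pads swing forward as they close: fully open they stand 13 mm farther back than shut.
Start: joints at [1.021, 0.491, 1.559, -0, 1.092, -0.106], TCP at [0.268, 0.564, 0.25] pointing down, gripper open.
Joint ranges: [-3.1, 3.1], [-0.84, 2.19], [0.05, 2.79], [-1.13, 4.28], [0.06, 2.93], [-2.69, 2.69]. Speed limits (rad/s): [2.22, 2.22, 2.79, 3.14, 3.14, 3.14].

## Interface

Orientations are given as a 3x3 rotation matrix whose columns are the frame's x, y, z axes.
In Python, from workcell import get_state, grab_frame, camera_params, finish_job gives the robot as it stands.
- The arm moves only by the tool apply_moves, never from a script. Its argument "motion" is one flat list of numbers, 4 for each row, row after row: the shift along the tool's x, y, z in mm, then the turn about the tool's z in degrees. A call has 1 to 8 rows; each row shifts and turns the commanded pose from where the row before left it, along the tool's axes as they then stand; what a row does not reach is not made up. A row lasts 1/8 s, in which the tool goes at most 62.5 mm and 10.7 degrees, less where a joint would pass 70% of its speed; a pose out of reach is approached as far as the arm can. A call is refused whole if a number of a shift passes 62.5 or a number of a turn 10.7, either way. A call with a gripper value outside its range is refused whole. "hand" is the finger opening in mm, from 0 to 85.4, set as the call begins (left out, the last holds). The fingers move at their own pace and stop on an object; "newtons" is the grip in N (left out, the last holds). Time passes only in rows, so rows that do not move let the fingers close. It gives the time, the measured TCP pose, the force, the opening and the grip force at its end, in the units of the state.
- get_state(): the state, without advancing time (a new reading comes with each control period).
- grab_frame(name): name is "scene" or "top"; returns (picture, depth): 400x640x3 uint8, red, green, blue; 400x640 float32, m along the optical axis (not along the pixel's ray), 0 where there is no reading.
- camera_params(name): a dict with "camera_matrix" (3x3 intrinsics, pixels), "cam_to_world" (4x4, takes a point from camera to world coordinates). Camera axes: x right, y up, looking along -z (the intrinsics and any distortion apply to the point x, -y, -z); pixel columns grow to the right and rows downward; lengths in m; the calibration is good to about 2 mm. A picture is of the moment at which its call begins. camera_params takes no time and is no camera call.
- finish_job(): hands the job in; it is judged then, once.
The state is a dict: "clock": time; "joint_positions": joint angles; "qd": joint speeds; "effort": joint torques, N m; "tool_pos": TCP position; "tool_rot": TCP orientation; "ft_force": force on the tool from outside, world axes, zero at the start; "ft_torque": the same for the moment, N m; "grip_width": finger opening in m; "grip_force": force on a finger pad.
Only numpy, scipy, OpenCV 4.12 (cv2) and the standard library are available. Lean on these libraries where they do the work, as an engineer would, in place of code of your own. Each camera call takes 0.05 s, during which the arm holds its last target. There are 200 camera calls.

## Task

Check that the spring pins of the plywood holding jig move freely: with the fingers closed, run the fingertips lightly along the curved row of pins in one stroke, from the end by the tall round post to the end by the low square block, pressing every pin about 5 mm down as you pass and staying low along the row from pin to pin. Stop on the last pin and finish while still holding it about 5 mm down, with the other four up again. Press gently, grip or pull nothing, and leave the loose things around the jig where they are.

Things in the scene. Friction and masses are not known exactly. Their poses are not given: they have to be found in the camera images.
- jig: Plywood jig, screwed into a shallow wooden tray (floor 6.6 mm, walls 42 mm above the bench): board 76 (x) x 284 (y) x 30 mm thick, five spring pins in a curved row on top. Origin: centre of its underside; y runs along the row, z up. Pins at (x, y, mm): pin0 (-8, -84), pin1 (4, -42), pin2 (8, 0), pin3 (4, 42), pin4 (-8, 84). Pin tops at rest are 52.5 mm above its underside.
- post: Tall round dark-steel post, 19 mm across the head, 34 mm high, standing on the board beyond one end of the row, 38 mm from the end pin. It marks the pin to start from: pin0 or pin4, whichever is nearer. Origin: centre of its foot, on the board's top. It is fixed.
- block: Low square dark-steel block, 30 x 20 x 14 mm high, standing on the board beyond the other end of the row, 38 mm from the end pin, where the stroke finishes. Origin: centre of its foot, on the board's top. It is fixed.
- pin0 (a joint): Travel of spring pin 0 (pins are numbered along the jig's y axis, pin0 at -y): 0 standing up, positive when pressed down, 12 mm (0.012) at the bottom; it can also be pulled 6 mm up (negative). Spring 0.4 N per mm, so 5 mm down takes 2 N; it returns at once when freed.
- pin0_tip (a point): Centre of the top of pin0; it moves with the pin. Steel head: flat top 8 mm across, flanks sloping down 8 mm to 32 mm across, then a 2 mm upright rim. Closed fingertips crossing sideways less than 8 mm below the resting tops ride up the flank and press the pin down; deeper, they jam on the rim. Pins are 42 mm apart along y.
- pin1 (a joint): Travel of spring pin 1 (pins are numbered along the jig's y axis, pin0 at -y): 0 standing up, positive when pressed down, 12 mm (0.012) at the bottom; it can also be pulled 6 mm up (negative). Spring 0.4 N per mm, so 5 mm down takes 2 N; it returns at once when freed.
- pin1_tip (a point): Centre of the top of pin1; it moves with the pin. Steel head: flat top 8 mm across, flanks sloping down 8 mm to 32 mm across, then a 2 mm upright rim. Closed fingertips crossing sideways less than 8 mm below the resting tops ride up the flank and press the pin down; deeper, they jam on the rim. Pins are 42 mm apart along y.
- pin2 (a joint): Travel of spring pin 2 (pins are numbered along the jig's y axis, pin0 at -y): 0 standing up, positive when pressed down, 12 mm (0.012) at the bottom; it can also be pulled 6 mm up (negative). Spring 0.4 N per mm, so 5 mm down takes 2 N; it returns at once when freed.
- pin2_tip (a point): Centre of the top of pin2; it moves with the pin. Steel head: flat top 8 mm across, flanks sloping down 8 mm to 32 mm across, then a 2 mm upright rim. Closed fingertips crossing sideways less than 8 mm below the resting tops ride up the flank and press the pin down; deeper, they jam on the rim. Pins are 42 mm apart along y.
- pin3 (a joint): Travel of spring pin 3 (pins are numbered along the jig's y axis, pin0 at -y): 0 standing up, positive when pressed down, 12 mm (0.012) at the bottom; it can also be pulled 6 mm up (negative). Spring 0.4 N per mm, so 5 mm down takes 2 N; it returns at once when freed.
- pin3_tip (a point): Centre of the top of pin3; it moves with the pin. Steel head: flat top 8 mm across, flanks sloping down 8 mm to 32 mm across, then a 2 mm upright rim. Closed fingertips crossing sideways less than 8 mm below the resting tops ride up the flank and press the pin down; deeper, they jam on the rim. Pins are 42 mm apart along y.
- pin4 (a joint): Travel of spring pin 4 (pins are numbered along the jig's y axis, pin0 at -y): 0 standing up, positive when pressed down, 12 mm (0.012) at the bottom; it can also be pulled 6 mm up (negative). Spring 0.4 N per mm, so 5 mm down takes 2 N; it returns at once when freed.
- pin4_tip (a point): Centre of the top of pin4; it moves with the pin. Steel head: flat top 8 mm across, flanks sloping down 8 mm to 32 mm across, then a 2 mm upright rim. Closed fingertips crossing sideways less than 8 mm below the resting tops ride up the flank and press the pin down; deeper, they jam on the rim. Pins are 42 mm apart along y.
- wax_tin: Round wax tin, 70 mm across, 45 mm high, loose in the tray just behind the jig; leave it alone. Origin: centre of its underside.
- tape_measure: Tape measure, 37 x 78 x 71 mm high, loose on the bench in front of the tray; leave it alone. Origin: centre of its underside.
- offcut_a: Plain wooden offcut, 45 x 110 x 38 mm high, loose in the tray just behind the jig; leave it alone. Origin: centre of its underside.

How it is judged:
By the outcome, as a careful person would: the job done as asked, in the order asked, and still so for the second after the job is handed in, while the arm keeps its last pose, push and grip.
It also fails if it takes over 40 s, if anything falls off the work surface, if the arm or the gripper's body presses on something with over 40 N, if the wrist force passes 120 N, or if a joint passes its speed limit or range.

## Working session

There is one attempt and no reset: what is moved stays moved. The work goes in short steps, Python scripts to look and compute and a tool call to move; the robot and the scene stay as the last step left them, time stands still between calls to the robot, and variables do not carry over. Pictures are saved under pics/ and viewed, at most 10 in all, crops included, and the job is handed in when it is done.

Besides the shell and the picture viewer there is one more tool, called after "Request:" by a JSON object that holds its "fn" and its "kwargs". apply_moves: Moves the arm, as the interface text tells. Its arguments: {"type":"object","properties":{"motion":{"type":"array","items":{"type":"number"}},"hand":{"type":"number"},"newtons":{"type":"number"}},"required":["motion"]}

```bash
mkdir -p pics; cat > h.py <<'E'
import numpy as np, cv2
from workcell import *
def save(n,f):
    im,d=grab_frame(n); cv2.imwrite(f'pics/{f}.png',im[:,:,::-1]); np.savez(f'pics/{f}.npz',im=im,d=d); return im,d
def pts(n,d):
    p=camera_params(n);K=p['camera_matrix'];T=p['cam_to_world']
    v,u=np.mgrid[:d.shape[0],:d.shape[1]]
    c=np.stack([(u-K[0,2])/K[0,0]*d,-(v-K[1,2])/K[1,1]*d,-d],-1)
    return c@T[:3,:3].T+T[:3,3]
E
python3 - <<'E'
from h import *
for n in('top','scene'):
    save(n,n+'1'); p=camera_params(n); print(n,{k:np.round(v,3).tolist() if not isinstance(v,str) else v for k,v in p.items()})
s=get_state();print(s['clock'],np.round(s['tool_rot'],3),s['grip_width'],s['ft_force'])
E
```

```text
top {'camera_matrix': [[415.6, 0.0, 325.251], [0.0, 415.6, 202.383], [0.0, 0.0, 1.0]], 'cam_to_world': [[0.019, 0.997, -0.07, 0.497], [-1.0, 0.02, 0.016, 0.293], [0.017, 0.07, 0.997, 0.931], [0.0, 0.0, 0.0, 1.0]]}
scene {'camera_matrix': [[456.531, 0.0, 315.648], [0.0, 456.531, 200.013], [0.0, 0.0, 1.0]], 'cam_to_world': [[0.426, 0.467, -0.775, -0.103], [-0.905, 0.216, -0.367, -0.029], [-0.004, 0.858, 0.514, 0.504], [0.0, 0.0, 0.0, 1.0]]}
0.1 [[-0.903  0.429 -0.001]
 [ 0.429  0.903 -0.001]
 [ 0.    -0.001 -1.   ]] 0.08524981375695621 [ 0.08587475 -0.09798296 -0.06074993]
```

View pics/top1.png

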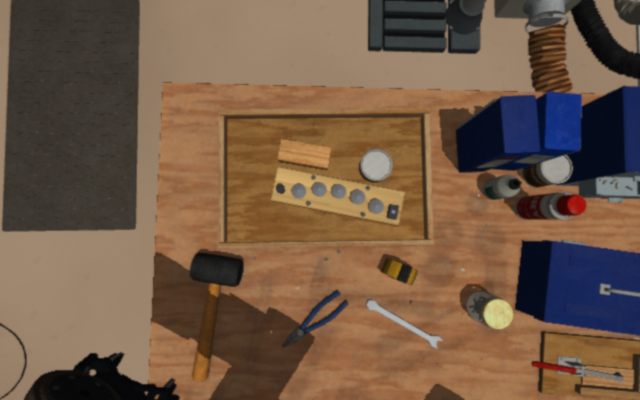

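View pics/scene1.png

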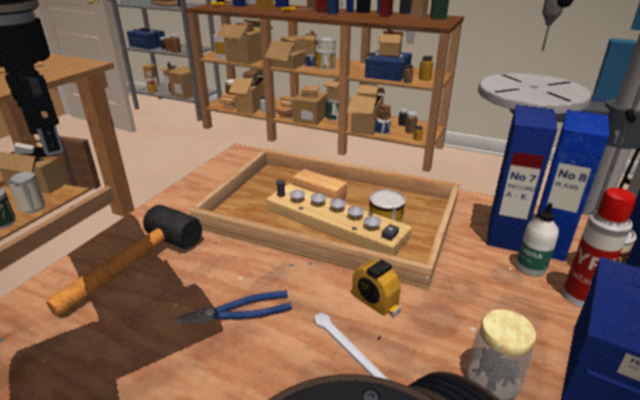

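The top view shows the post at (281,188), the five grey pins from (298,190) to (376,205), and the block at (392,211). The scene view agrees, with the post standing tall at the left end. The row bulges toward +x, so jig +y points left and the stroke runs from pin4 to pin0.

```bash
python3 - <<'E'
from h import *
P=np.array([[-8,84],[4,42],[8,0],[4,-42],[-8,-84]])/1000
def ray(n,uv,z):
    p=camera_params(n);K=p['camera_matrix'];T=p['cam_to_world']
    r=np.array([(uv[0]-K[0,2])/K[0,0],-(uv[1]-K[1,2])/K[1,1],-1])@T[:3,:3].T
    return T[:3,3]+r*(z-T[2,3])/r[2]
def fit(A,B):
    a=A-A.mean(0);b=B-B.mean(0);th=np.arctan2((a[:,0]*b[:,1]-a[:,1]*b[:,0]).sum(),(a*b).sum())
    R=np.array([[np.cos(th),-np.sin(th)],[np.sin(th),np.cos(th)]]);t=B.mean(0)-R@A.mean(0)
    return th,t,R,(B-(A@R.T+t))*1000
for n,seeds in(('top',[(298,190),(319,188),(338,191),(357,197),(376,205)]),('scene',[(297,196),(318,199),(337,205),(355,213),(373,222)])):
    z=np.load(f'pics/{n}1.npz');im=z['im'];X=pts(n,z['d'])
    hsv=cv2.cvtColor(im,cv2.COLOR_RGB2HSV)
    m=((hsv[...,1]<70)&(hsv[...,2]>60)).astype(np.uint8)
    k,l,st,c=cv2.connectedComponentsWithStats(m,connectivity=4)
    B=[];
    for s in seeds:
        i=l[s[1],s[0]]
        sel=(l==i); zz=X[sel]
        top=zz[:,2].max()
        # head silhouette centre: rim mid-height plane ~50mm
        w=ray(n,c[i],0.0535); B.append(w[:2])
        print(n,s,i,st[i],np.round(c[i],1),np.round(w[:2],4),'zmax',round(top,4), 'zpct',np.round(np.percentile(zz[:,2],[50,90]),4))
    th,t,R,res=fit(P,np.array(B)); print('th',np.degrees(th),t,'\nres',res.round(1)); print((P@R.T+t).round(4))
    np.save(f'pics/{n}_fit.npy',np.r_[th,t])
    # surfaces
    print('board z', X[(np.abs((X[...,:2]-t)@R-[.025,.02])<[.008,.06]).all(-1)][:,2].mean())
E
python3 - <<'E'
import cv2
a=cv2.imread('pics/top1.png')[150:250,250:430];b=cv2.imread('pics/scene1.png')[160:260,250:430]
cv2.imwrite('pics/c1.png',cv2.resize(cv2.vconcat([a,b]),None,fx=3,fy=3,interpolation=cv2.INTER_CUBIC))
E
```

```text
top (298, 190) 330 [292 184  14  15 161] [298.4 190.8] [0.5816 0.3362] zmax 0.0617 zpct [0.0543 0.058 ]
top (319, 188) 329 [312 183  15  14 161] [318.9 189.2] [0.586 0.293] zmax 0.0611 zpct [0.0544 0.0584]
top (338, 191) 332 [332 185  14  14 159] [338.4 191.2] [0.5826 0.2513] zmax 0.9311 zpct [0.0542 0.0583]
top (357, 197) 346 [350 190  15  14 164] [357.4 196.7] [0.5717 0.211 ] zmax 0.9311 zpct [0.0541 0.0585]
top (376, 205) 356 [369 199  15  15 170] [375.8 206.1] [0.5525 0.1716] zmax 0.9311 zpct [0.0542 0.0585]
th -10.005270483101839 [0.57488052 0.25260981] 
res [[ 0.  -0.6]
 [-0.1 -0.3]
 [-0.2  0.1]
 [ 0.2  0.4]
 [ 0.1  0.3]]
[[0.5816 0.3367]
 [0.5861 0.2933]
 [0.5828 0.2512]
 [0.5715 0.2106]
 [0.5524 0.1713]]
board z 0.03773609226676063
scene (297, 196) 432 [290 190  15  11 115] [297.  194.4] [0.5794 0.3347] zmax 0.5041 zpct [0.0559 0.0603]
scene (318, 199) 440 [311 193  15  12 128] [318.1 197.9] [0.5845 0.2915] zmax 0.0628 zpct [0.0552 0.0595]
scene (337, 205) 444 [330 198  16  12 135] [337.4 203.3] [0.5817 0.2498] zmax 0.0623 zpct [0.0553 0.0595]
scene (355, 213) 453 [348 206  16  12 137] [355.3 211.2] [0.57   0.2091] zmax 0.0618 zpct [0.0553 0.06  ]
scene (373, 222) 463 [364 213  17  15 163] [371.9 220.9] [0.5521 0.1707] zmax 0.0614 zpct [0.055  0.0596]
th -9.596513987693534 [0.57356183 0.25117575] 
res [[-0.2 -0.6]
 [ 0.  -0.4]
 [ 0.3 -0.1]
 [-0.5  0. ]
 [ 0.4  1. ]]
[[0.5797 0.3353]
 [0.5845 0.2919]
 [0.5814 0.2498]
 [0.5705 0.2091]
 [0.5517 0.1697]]
board z 0.04003113119958755
```

View pics/c1.png

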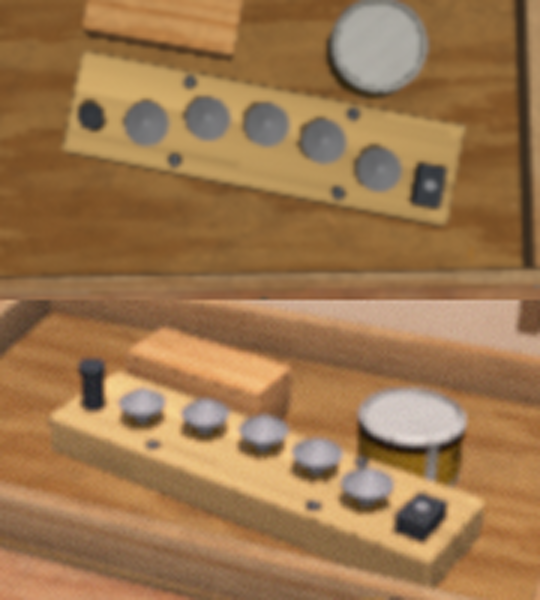

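The crop confirms it: round post at the left end, square block at the right end. The two views agree to about 2 mm. Next I turn the tool so its x axis lies along the row and close the fingers.

Request:
{"fn": "apply_moves", "kwargs": {"motion": [0, 0, 0, 10.6, 0, 0, 0, 10.6, 0, 0, 0, 10.6, 0, 0, 0, 10.6, 0, 0, 0, 10.6, 0, 0, 0, 10.6, 0, 0, 0, 10.6, 0, 0, 0, 0], "hand": 0, "newtons": 20}}

```text
clock: 1.1
tool_pos: [0.2683, 0.5644, 0.2497]
tool_rot: [[0.166, 0.986, -0.0], [0.986, -0.166, -0.0], [-0.0, -0.0, -1.0]]
ft_force: [-0.3, 0.4, 1.3]
grip_width: 0.0001
grip_force: 0.0
```

Request:
{"fn": "apply_moves", "kwargs": {"motion": [-24, 49, 0, 0, -24, 49, 0, 0, -24, 49, 0, 0, -24, 49, 0, 0, -24, 49, 0, 0, -24, 49, 0, 0, -24, 49, 0, 0, 0, 0, 0, 0]}}

```text
clock: 2.1
tool_pos: [0.581, 0.3389, 0.2493]
tool_rot: [[0.166, 0.986, -0.0], [0.986, -0.166, -0.0], [-0.0, -0.0, -1.0]]
ft_force: [-0.3, 0.8, -0.4]
grip_width: -0.0002
grip_force: 0.0
```

Request:
{"fn": "apply_moves", "kwargs": {"motion": [0, 0, 40, 0, 0, 0, 40, 0, 0, 0, 40, 0, 0, 0, 25, 0, 0, 0, 0, 0, 0, 0, 0, 0]}}

```text
clock: 2.85
tool_pos: [0.5785, 0.3421, 0.1062]
tool_rot: [[0.165, 0.986, 0.001], [0.986, -0.165, 0.001], [0.001, 0.001, -1.0]]
ft_force: [-0.1, -1.3, 0.1]
grip_width: -0.0001
grip_force: 0.0
```

```bash
python3 - <<'E'
from h import *
for n in('top','scene'): save(n,n+'2')
s=get_state();print(s['clock'],s['tool_pos'],np.round(s['tool_rot'],3),s['grip_width'],s['ft_force'],s['joint_positions'])
a=cv2.imread('pics/top2.png')[130:260,220:430];b=cv2.imread('pics/scene2.png')[130:260,220:430]
cv2.imwrite('pics/c2.png',cv2.resize(cv2.hconcat([a,b]),None,fx=1.9,fy=1.9*1.5,interpolation=cv2.INTER_CUBIC) if 0 else cv2.resize(cv2.vconcat([a,b]),None,fx=2.3,fy=2.3,interpolation=cv2.INTER_CUBIC))
E
```

```text
2.95 [0.57872169 0.34194982 0.10653737] [[ 0.166  0.986  0.002]
 [ 0.986 -0.166  0.001]
 [ 0.001  0.002 -1.   ]] -9.007183159027399e-05 [ 0.6866126  -0.53130202  1.13779853] [4.35455150e-01 7.10397874e-01 1.56312244e+00 1.12348895e-04
 8.65910393e-01 6.02265844e-01]
```

View pics/c2.png

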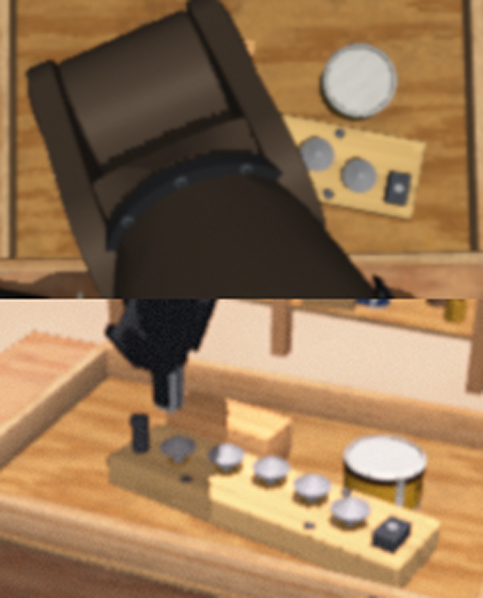

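The fingers hang next to the post, above pin4, with the tips near scene pixel (293,175). The measured TCP has shifted a few mm, so I'll check the tips against the camera.

```bash
python3 - <<'E'
from h import *
for k in range(3):
    s=get_state();print(s['tool_pos'].__repr__())
z=np.load('pics/scene2.npz');X=pts('scene',z['d'])
th=np.radians(-9.8);R=np.array([[np.cos(th),-np.sin(th)],[np.sin(th),np.cos(th)]])
o=np.array([.5807,.336]);L=(X[...,:2]-o)@R*1000
m=(np.abs(L)<45).all(-1)&(X[...,2]>.078)&(X[...,2]<.15)
v,u=np.nonzero(m);Z=X[...,2]
for lo in np.arange(.078,.12,.004):
    q=m&(Z>=lo)&(Z<lo+.004)
    if q.sum(): print(round(lo,3),q.sum(),'rows',np.nonzero(q)[0].min(),np.nonzero(q)[0].max(),'cols',np.nonzero(q)[1].min(),np.nonzero(q)[1].max(),'jx',np.percentile(L[q][:,0],[2,50,98]).round(1),'jy',np.percentile(L[q][:,1],[2,50,98]).round(1))
E
```

```text
array([0.57872169, 0.34194982, 0.10653737])
array([0.57872169, 0.34194982, 0.10653737])
array([0.57872169, 0.34194982, 0.10653737])
0.086 2 rows 178 179 cols 289 292 jx [-8.9 -8.9 -8.8] jy [ 3.5  7.  10.5]
0.09 14 rows 177 179 cols 287 298 jx [-9.6 -8.6 -2.1] jy [-5.4  0.8 14.8]
0.094 16 rows 175 178 cols 287 299 jx [-15.   -9.1   3.1] jy [-5.6 -3.2 10. ]
0.098 25 rows 172 176 cols 286 299 jx [-17.9 -10.8   4.1] jy [-5.9 -1.6 12.4]
0.102 27 rows 171 175 cols 286 299 jx [-17.3 -12.1   1.9] jy [-5.3 -0.5 11.3]
0.106 30 rows 168 173 cols 286 299 jx [-17.3 -11.1   3.9] jy [-5.4 -1.2 10.5]
0.11 21 rows 167 171 cols 286 299 jx [-17.4 -12.3   2. ] jy [-5.4 -0.6 11. ]
0.114 31 rows 165 169 cols 285 299 jx [-17.  -12.8   3.3] jy [-5.6 -0.9 12.4]
0.118 27 rows 161 167 cols 285 299 jx [-18.2 -10.2   7.6] jy [-5.6 -0.9 11.4]
```

The camera and the measured TCP agree: the tips are about 5.5 mm toward the post and 3 mm off in -x. I correct that and stop just above the pin.

Request:
{"fn": "apply_moves", "kwargs": {"motion": [-5.5, 3, 0, 0, 0, 0, 12, 0, 0, 0, 12, 0, 0, 0, 0, 0, 0, 0, 0, 0]}}

```text
clock: 3.58
tool_pos: [0.5805, 0.3356, 0.0808]
tool_rot: [[0.167, 0.986, -0.0], [0.986, -0.167, 0.0], [-0.0, -0.0, -1.0]]
ft_force: [-0.8, 0.8, 0.1]
grip_width: 0.0
grip_force: 0.0
```

Request:
{"fn": "apply_moves", "kwargs": {"motion": [0, 0, 0, 0]}}

```text
clock: 3.7
tool_pos: [0.5806, 0.3357, 0.0813]
tool_rot: [[0.167, 0.986, 0.0], [0.986, -0.167, 0.0], [0.0, 0.0, -1.0]]
ft_force: [0.3, -0.9, 0.5]
grip_width: -0.0002
grip_force: 0.0
```

Request:
{"fn": "apply_moves", "kwargs": {"motion": [0, 0, 0, 0]}}

```text
clock: 3.82
tool_pos: [0.5805, 0.3357, 0.0813]
tool_rot: [[0.167, 0.986, 0.0], [0.986, -0.167, 0.0], [0.0, 0.0, -1.0]]
ft_force: [-1.1, -0.5, -0.3]
grip_width: 0.0002
grip_force: 0.0
```

Request:
{"fn": "apply_moves", "kwargs": {"motion": [0, 0, 4, 0, 0, 0, 4, 0, 0, 0, 0, 0, 0, 0, 0, 0]}}

```text
clock: 4.32
tool_pos: [0.5805, 0.3356, 0.0731]
tool_rot: [[0.167, 0.986, 0.0], [0.986, -0.167, 0.0], [0.0, 0.0, -1.0]]
ft_force: [0.7, 1.1, 2.1]
grip_width: -0.0
grip_force: 1.0
```

Request:
{"fn": "apply_moves", "kwargs": {"motion": [0, 0, 0, 0]}}

```text
clock: 4.45
tool_pos: [0.5805, 0.3356, 0.0732]
tool_rot: [[0.167, 0.986, 0.0], [0.986, -0.167, 0.0], [0.0, 0.0, -1.0]]
ft_force: [1.2, 0.4, 2.1]
grip_width: -0.0001
grip_force: 0.9
```

Request:
{"fn": "apply_moves", "kwargs": {"motion": [0, 0, 0, 0]}}

```text
clock: 4.58
tool_pos: [0.5805, 0.3356, 0.0732]
tool_rot: [[0.167, 0.986, 0.0], [0.986, -0.167, 0.0], [0.0, 0.0, -1.0]]
ft_force: [0.5, 1.3, 2.3]
grip_width: 0.0
grip_force: 1.0
```

Request:
{"fn": "apply_moves", "kwargs": {"motion": [0, 0, 0, 0]}}

```text
clock: 4.7
tool_pos: [0.5805, 0.3356, 0.0731]
tool_rot: [[0.167, 0.986, 0.0], [0.986, -0.167, 0.0], [0.0, 0.0, -1.0]]
ft_force: [1.2, 0.3, 1.8]
grip_width: 0.0001
grip_force: 1.0
```

Request:
{"fn": "apply_moves", "kwargs": {"motion": [0, 0, 0, 0]}}

```text
clock: 4.82
tool_pos: [0.5805, 0.3356, 0.0731]
tool_rot: [[0.167, 0.986, 0.0], [0.986, -0.167, 0.0], [0.0, 0.0, -1.0]]
ft_force: [0.5, 0.6, 1.2]
grip_width: -0.0001
grip_force: 1.0
```

About 1.9 N upward, which is about 5 mm down on pin4. Now the stroke to pin3 at this height.

Request:
{"fn": "apply_moves", "kwargs": {"motion": [-7, 2, 0, 0, -7, 2, 0, 0, -7, 2, 0, 0, -7, 2, 0, 0, -7, 2, 0, 0, -7, 2, 0, 0, 0, 0, 0, 0]}}

```text
clock: 5.7
tool_pos: [0.5854, 0.2914, 0.0731]
tool_rot: [[0.168, 0.986, -0.0], [0.986, -0.168, -0.0], [-0.0, -0.0, -1.0]]
ft_force: [-0.2, -1.9, 2.7]
grip_width: -0.0001
grip_force: 1.0
```

Request:
{"fn": "apply_moves", "kwargs": {"motion": [-6.7, 0.6, 0, 0, -6.7, 0.6, 0, 0, -6.7, 0.6, 0, 0, -6.7, 0.6, 0, 0, -6.7, 0.6, 0, 0, -6.7, 0.6, 0, 0, 0, 0, 0, 0]}}

```text
clock: 6.58
tool_pos: [0.5821, 0.2512, 0.0731]
tool_rot: [[0.168, 0.986, -0.0], [0.986, -0.168, -0.0], [-0.0, -0.0, -1.0]]
ft_force: [0.6, -1.0, 1.7]
grip_width: -0.0005
grip_force: 1.0
```

Request:
{"fn": "apply_moves", "kwargs": {"motion": [-7.1, -0.7, 0, 0, -7.1, -0.7, 0, 0, -7.1, -0.7, 0, 0, -7.1, -0.7, 0, 0, -7.1, -0.7, 0, 0, -7.1, -0.7, 0, 0, 0, 0, 0, 0]}}

```text
clock: 7.45
tool_pos: [0.5707, 0.2099, 0.0731]
tool_rot: [[0.168, 0.986, -0.0], [0.986, -0.168, -0.0], [-0.0, -0.0, -1.0]]
ft_force: [0.2, -1.2, 1.4]
grip_width: 0.0
grip_force: 1.0
```

Request:
{"fn": "apply_moves", "kwargs": {"motion": [-7, -2, 0, 0, -7, -2, 0, 0, -7, -2, 0, 0, -7, -2, 0, 0, -7, -2, 0, 0, -7, -2, 0, 0, 0, 0, 0, 0, 0, 0, 0, 0]}}

```text
clock: 8.45
tool_pos: [0.5518, 0.171, 0.073]
tool_rot: [[0.167, 0.986, -0.0], [0.986, -0.167, -0.0], [-0.0, -0.0, -1.0]]
ft_force: [-0.1, -2.5, 1.3]
grip_width: -0.0003
grip_force: 1.0
```

Request:
{"fn": "apply_moves", "kwargs": {"motion": [0, 0, 0, 0]}}

```text
clock: 8.57
tool_pos: [0.5519, 0.1712, 0.0729]
tool_rot: [[0.167, 0.986, -0.0], [0.986, -0.167, -0.0], [-0.0, -0.0, -1.0]]
ft_force: [-0.5, -2.0, 1.9]
grip_width: -0.0001
grip_force: 1.0
```

```bash
python3 - <<'E'
from h import *
F=[]
for k in range(6): save('scene','scene3'); s=get_state();F.append(s['ft_force'])
print(s['clock'],s['tool_pos'],np.mean(F,0))
b=cv2.imread('pics/scene3.png')[130:260,220:430]
cv2.imwrite('pics/c3.png',cv2.resize(b,None,fx=3,fy=3,interpolation=cv2.INTER_CUBIC))
E
```

```text
8.875 [0.55190927 0.17128304 0.07295636] [-1.03278187 -0.78566184  1.9793356 ]
```

View pics/c3.png

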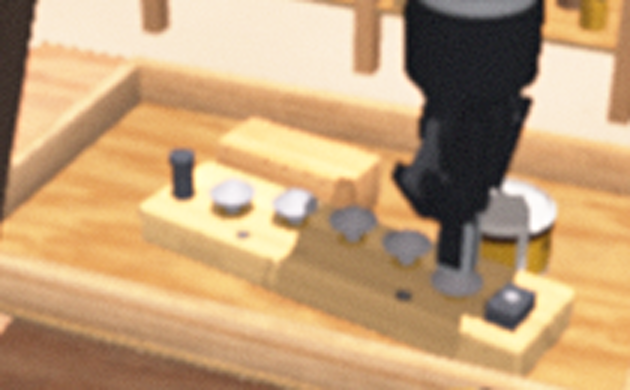

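The tips rest on the last pin by the block, near scene pixel (373,220), with a mean upward force of 1.98 N, which is about 5 mm down. The other four pins are up, and the tin and offcut have not moved.

```bash
python3 -c "
from workcell import *
print(finish_job())"
```

```text
the job is handed in; nothing more can be done
None
```

I ran the closed fingertips along all five pins in one low stroke, from the post end (pin4) to the block end (pin0), and handed the job in holding pin0 about 5 mm down (about 2 N), the other four pins up and the tin and offcut still in place; I didn't re-check the tape measure.

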